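# Fetch a dishwasher tablet from the child-safe box

## Task

The saucepan needs a soak: take the top tablet out of the child-safe tablet box and put it inside the pan. The lid's latch lifts only once its safety tab has been pressed down, slid aside while pressed until it comes up against its stop, and let up so that it stays there; do not force the tab. Leave the lid standing open, upright or further back, so that I can refill the box, with the other tablets in their column, and do not disturb the other things on the worktop.

Things in the scene. Friction and masses are not known exactly. Their poses are not given: they have to be found in the camera images.
- tablet_box: White box with a light wooden lid, 124 (x) by 150 (y) mm, fixed to the worktop. Origin: centre of its underside; x points from the front (latch side) to the hinge side, y to the left seen from the front, z up. Rim and flat inner deck at z = 75 mm, closed lid's top at 101 mm
- column_mouth (a point): Middle of the 33 (x) by 43 (y) mm mouth of the tablet column in the deck, at x = +5, y = 0, z = 75 mm of the box. The tablets lie on a soft sprung platform that carries their weight: the top one stands 14 mm proud of the deck (under the hollow lid), and the next rises to the same level when it is taken
- tab_pad (a point): Centre of the thumb piece's top, 28 mm above the lid; press here with the gripper shut. Free face 22 (x) by 22 (y) mm; at its outer end (-y of the box) an upright rib, 4 mm thick, 6 mm high, its inner face 11 mm from this point. Moves with it. Lid closed: x = -25, y = -24, z = 129 mm of the box. Nothing within 30 mm along x is higher than the pressed pad
- safety_button: Thumb piece of the safety tab: grey, on the lid, right of the latch seen from the front. Goes straight down 5 mm into its steel carriage against a spring, 3.5 N at first, 7 N when down; it must be 3.5 mm down or more before the tab slides further than 2 mm. More than 30 N on it breaks it
- safety_tab (a joint): Travel of the tab, m. 0 = locked, tongue over the latch lever; grows to the outer side (-y of the box) against 1.5 to 3.5 N. Pressed down it slides to a stop at 14.5 to 32.5 mm: the keeper is screw-adjusted, so feel for it. Let go within 1.5 mm of the stop the thumb piece comes up and the tab stays, released; let go earlier it springs back. The tongue clears the lever at 10 mm
- latch_grip (a point): Centre of the latch's cross grip: steel bar 12 mm thick, 30 mm long along the box's y, flat-ended, its axis 26 mm above the lid. Pinch it across its ends (fingers closing along y of the box); it may turn between the pads. Lid and latch closed: x = +18, y = 0, z = 127 mm of the box
- latch_pivot (a point): Middle of the latch lever's pivot axis (along y), on the lid; lid closed: x = -50, y = 0, z = 107 mm of the box. The latch grip goes round it on a 71 mm radius
- latch (a joint): Angle of the latch lever, rad: 0 = closed, lying on the lid; grows as the grip goes up and towards the front. Stops at 0.6 (at about 0.06 while the safety tab is locked). Its hook frees the lid from 0.3 on. Light; falls back when let go
- lid_hinge (a point): Middle of the lid's hinge axis, at x = +62, y = 0, z = 75 mm of the box, the axis along y
- lid (a joint): Angle of the lid, rad: 0 = closed, 1.57 = upright, stop at 1.9. 124 mm deep, 26 mm thick, about 0.35 kg; a stiff hinge (5 N at the grip lift it) keeps it where it is left. The latch grip, held at the latch's 0.6 stop, is its handle: 110 mm from the hinge axis, at x = -67, z = +87 mm from it while the lid is shut, going up and back
- tablet_1: Top tablet: plain off-white block 30 (x) by 40 (y) by 18 (z) mm, 30 g. Origin: centre of its underside; axes as the box's at the start. To be taken across its 40 mm width
- tablet_2: Second tablet, the same, under the first. Once it has risen its origin is 71 mm above the box's underside
- tablet_3: Third tablet, the same, lowest of the column
- pan: Steel saucepan, loose: 160 mm across the rim, inner floor 140 mm across at z = 4 mm, rim at z = 55 mm, wall 3 mm; black handle along its -x, reaching 210 mm from the centre, up to z = 70 mm. Origin: centre of its underside
- egg_timer: Bystander: egg timer, 67 mm across, 66 mm high; origin under its centre
- glass_1: Bystander: drinking glass, 81 mm across, 93 mm high; origin under its centre
- tin_1: Bystander: food tin, 75 mm across, 58 mm high; origin under its centre
- salt_shaker: Bystander: glass salt shaker, 44 mm across, 90 mm high; origin under its centre
Mind the look-alikes: they are no part of the job. Leave any purple look-alike of the tablet_box alone.

How it is judged:
On the way, in this order (a step that is already met when the one before it is completed fails the run):
1. the safety tab is slid to its released place (value of joint safety_tab above 0.0115 m), for 0.2 s.
2. the latch is lifted (value of joint latch above 0.3 rad), for 0.1 s.
3. the lid is opened to about upright or further (value of joint lid above 1.45 rad), for 0.2 s.
At the end, for the whole second after the job is handed in: The first tablet lies at rest inside the upright pan; the lid stands open beyond 1.45 rad and the safety tab is still in its released place; the second tablet has risen to the mouth of the column (within 9 mm), the third right under it (horizontal distance between tablet_1 and pan below 0.072 m and z of tablet_1 in the frame of pan below 0.045 m and linear speed of tablet_1 below 0.02 m/s and angle between pan's own z axis and vertical below 0.1 rad and value of joint lid above 1.45 rad and value of joint safety_tab above 0.0115 m and horizontal distance between tablet_2 and tablet_3 below 0.006 m and z of tablet_2 in the frame of tablet_box between 0.062 and 0.08 m and z of tablet_3 in the frame of tablet_box between 0.044 and 0.062 m); the robot touches nothing.
It fails at once if the fingers load the safety tab's thumb piece with more than 30 N (contact force between the fingers and safety_button above 30 N).
It fails at once if a bystander is pushed more than 30 mm (distance of any of egg_timer, glass_1, tin_1, salt_shaker from where it was at the start of the episode above 0.03 m).
It also fails if it takes over 67 s, if anything falls off the work surface, if the arm or the gripper's body presses on something with over 40 N, if the wrist force passes 120 N, or if a joint passes its speed limit or range.

## Robot

A 6-joint arm with a two-finger parallel gripper is mounted at the origin on the work surface; the furniture and walls round the work are solid. World frame = base frame: x ahead of the robot, y to its left, z up, the work surface at z = 0. Lengths are in m, angles in rad, forces in N, time in s.
With the tool pointing down it reaches from about 0.35 to 0.775 m from the base axis. Payload 7.3 kg.
Tool frame: the origin (TCP) lies midway between the tips of the shut fingers; the grasp point (between the pads) lies 19 mm behind it (robot.grip_depth is the distance from the TCP to the grasp point, in m); z points along the fingers, y is the line along which they close (so a half turn about z gives the same grasp; the last joint's range is limited). The gripper opens to 92 mm and grips with 3 to 60 N. Pads are 19 mm wide; open, the fingers measure 130 mm over their backs; the gripper's body (75 mm by 190 mm) begins 47 mm behind the grasp point.
Start: joints at [0.975, 0.342, 1.524, -0, 1.275, -0.146], TCP at [0.228, 0.473, 0.227] pointing down, gripper open.
Joint ranges: [-2.53, 2.53], [-0.77, 2.02], [0.04, 2.7], [-1, 4.14], [0.28, 2.66], [-3.11, 3.11]. Speed limits (rad/s): [2.57, 2.57, 3.14, 3.14, 3.14, 3.14].

## Interface

Orientations are given as a unit quaternion [w, x, y, z].
In Python, from rig import readout, viewer, robot gives the robot as it stands. The module is installed in compiled form; this text tells all that it offers.
- The arm moves only by the tool step_arm, never from a script. Its argument "deltas" is a list of rows, each an object of numbers: "dx", "dy", "dz": the shift along the tool's x, y, z in m; "ax", "ay", "az": the turn, a rotation vector about the tool's x, y, z in degrees. In form: [{"dx": .., "dy": .., "dz": .., "ax": .., "ay": .., "az": ..}, ...]. A call has 1 to 20 rows; each row is the pose to reach, as a shift and turn from the pose commanded when the call began, along the tool's axes at that moment; what a row does not reach only later rows make up. A row lasts 1/8 s, in which the tool goes at most 62.5 mm and 10.7 degrees, less where a joint would pass 70% of its speed; a pose out of reach is approached as far as the arm can. A call with a gripper value outside its range is refused whole. "hand" is the opening, from 0 (shut) to 1 (fully open), set as the call begins (left out, the last holds). The fingers move at their own pace and stop on an object; the grip force is fixed at half the most. Time passes only in rows, so rows that repeat a pose let the fingers close. It gives the time, the measured TCP pose, the force, the opening and the grip force at its end, in the units of the state.
- readout.state(): the state, without advancing time (a new reading comes with each control period).
- viewer.capture(name): name is "side" or "top" or "wrist"; returns a dict with "color" (400x640x3 uint8, blue, green, red), "fx", "fy", "cx", "cy" (pixels), "world_to_cam" (4x4, takes a point from world to camera coordinates); the wrist camera has in their place "T_tool_cam" (4x4, takes a point from camera to tool coordinates, whose origin is the TCP and whose axes are the flange's). Camera axes: x right, y down, z forward; pixel columns grow to the right and rows downward; lengths in m; the calibration is good to about 2 mm. A picture is of the moment at which its call begins: read the wrist's pose just before it. There is no depth.
- robot.job_done(): hands the job in; it is judged then, once.
The state is a dict: "time_s": time; "joint_positions": joint angles; "dq": joint speeds; "tau": joint torques, N m; "position": TCP position; "tcp_rot": TCP orientation; "ft_force": force on the tool from outside, world axes, zero at the start; "wrist_torque": the same for the moment, N m; "gripper_width": finger opening in m; "gripper_force": force on a finger pad.
Only numpy, scipy, OpenCV 4.12 (cv2) and the standard library are available. Lean on these libraries where they do the work, as an engineer would, in place of code of your own. Each camera call takes 0.05 s, during which the arm holds its last target. There are 200 camera calls.

## Working session

There is one attempt and no reset: what is moved stays moved. The work goes in short steps, Python scripts to look and compute and a tool call to move; the robot and the scene stay as the last step left them, time stands still between calls to the robot, and variables do not carry over. Pictures are saved under pics/ and viewed, at most 10 in all, crops included, and the job is handed in when it is done.

Besides the shell and the picture viewer there is one more tool, called after "Call:" as name(argument=value, ...) on one line, values as JSON. step_arm: Moves the arm, as the interface text tells. Its arguments: {"type":"object","properties":{"deltas":{"type":"array"},"hand":{"type":"number"}},"required":["deltas"]}

```bash
mkdir -p pics; cat > h.py <<'E'
import numpy as np, cv2, json
from rig import readout, viewer, robot
def cap(n):
    c=viewer.capture(n); 
    return c
def ray(c,u,v):
    T=np.linalg.inv(np.array(c["world_to_cam"])); d=T[:3,:3]@np.array([(u-c["cx"])/c["fx"],(v-c["cy"])/c["fy"],1]); return T[:3,3],d
def atz(c,u,v,z):
    o,d=ray(c,u,v); return o+d*(z-o[2])/d[2]
def proj(c,p):
    q=np.array(c["world_to_cam"])@np.append(p,1); return np.array([c["fx"]*q[0]/q[2]+c["cx"],c["fy"]*q[1]/q[2]+c["cy"]])
E
python3 - <<'E'
from h import *
import pickle
s=readout.state(); print({k:np.round(v,3).tolist() for k,v in s.items()})
for n in("top","side"):
    c=cap(n); pickle.dump(c,open(n+".pkl","wb")); cv2.imwrite(f"pics/{n}0.png",c["color"]); print(n,c["fx"],c["cx"],c["cy"],np.round(c["world_to_cam"],3).tolist())
E
```

```text
{'time_s': 0.0, 'joint_positions': [0.975, 0.343, 1.525, 0.0, 1.275, -0.146], 'dq': [0.001, -0.001, -0.0, -0.0, -0.001, -0.001], 'tau': [-0.002, -43.123, -24.423, 0.072, 0.056, -0.0], 'position': [0.228, 0.472, 0.226], 'tcp_rot': [-0.0, 0.223, 0.975, -0.001], 'ft_force': [-0.237, -0.688, 0.216], 'wrist_torque': [-0.038, 0.06, -0.012], 'gripper_force': 0.0, 'gripper_width': 0.092}
top 492.69505974938687 322.5776155436427 193.81336341154062 [[-0.003, -1.0, 0.002, -0.034], [-0.984, 0.003, -0.176, 0.493], [0.176, -0.003, -0.984, 1.382], [0.0, 0.0, 0.0, 1.0]]
side 391.7692175772993 315.29693200399953 200.932236941241 [[0.968, -0.251, 0.007, -0.498], [-0.114, -0.462, -0.88, 0.133], [0.224, 0.851, -0.476, 1.013], [0.0, 0.0, 0.0, 1.0]]
```

View pics/top0.png

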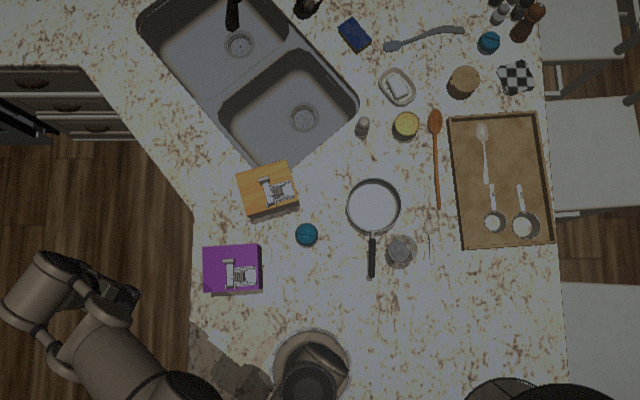

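View pics/side0.png

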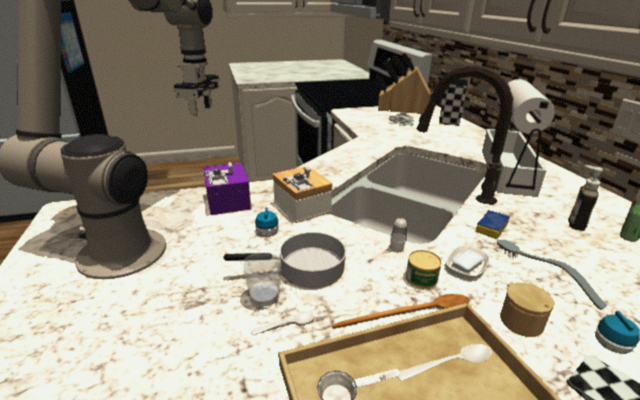

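The candidates are the wooden-lid white box (top 268,188; side 302,192) and the purple look-alike (top 232,268; side 227,188). I choose the wooden-lid one. The pan is at top (373,207), with its handle towards the robot. Next is a close crop to check the choice.

```bash
python3 - <<'E'
from h import *
import pickle
t=pickle.load(open("top.pkl","rb")); s=pickle.load(open("side.pkl","rb"))
a=cv2.resize(t["color"][150:225,230:305],(600,600),interpolation=cv2.INTER_CUBIC)
a=cv2.convertScaleAbs(a,alpha=1.6)
cv2.imwrite("pics/c1.png",a)
print(atz(t,268,188,.101))
for uv in((373,207),):print('pan',atz(t,*uv,.05))
print(atz(t,306,234,.06),atz(t,400,250,.09),atz(t,363,126,.09),atz(t,405,124,.058))
E
```

```text
[0.49978454 0.11635379 0.101     ]
pan [ 0.45316523 -0.17995552  0.05      ]
[0.37530157 0.01165555 0.06      ] [ 0.32762933 -0.24723067  0.09      ] [ 0.68219078 -0.15206296  0.09      ] [ 0.69835413 -0.27850512  0.058     ]
```

View pics/c1.png

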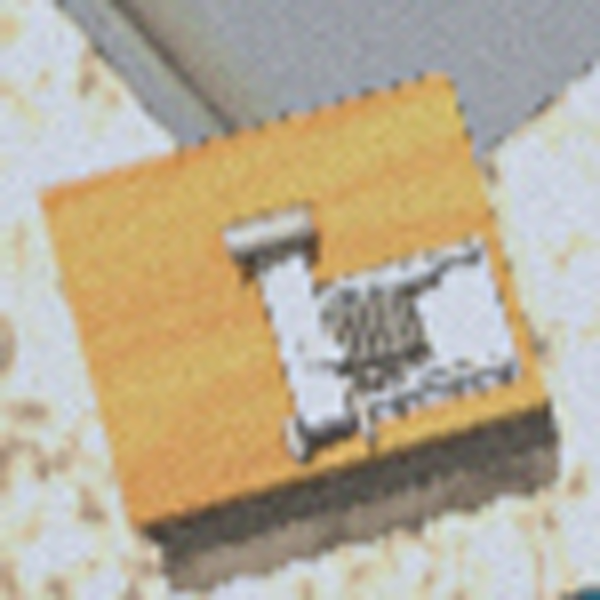

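The crop confirms it: wooden lid, white body, latch pivot at the bottom (crop 325,430), cross grip at (270,232) and grey tab to the right of the lever. The lid corners are at crop (42,190), (450,78), (550,405) and (138,527).

```bash
cat >> h.py <<'E'
from scipy.spatial.transform import Rotation as Ro
def Rq(q): return Ro.from_quat([q[1],q[2],q[3],q[0]])
def delta(p,R,s=None):
    s=s or readout.state(); R0=Rq(s["tcp_rot"]); d=R0.inv().apply(np.array(p)-s["position"]); a=(R0.inv()*R).as_rotvec(degrees=True); return np.round(d,4),np.round(a,2)
def down(yaw_y): # tool z down, tool y at heading yaw_y (rad)
    y=np.array([np.cos(yaw_y),np.sin(yaw_y),0]);z=np.array([0,0,-1.]);return Ro.from_matrix(np.c_[np.cross(y,z),y,z])
E
python3 - <<'E'
from h import *
import pickle
from scipy.optimize import least_squares
t=pickle.load(open("top.pkl","rb"))
C=np.array([(42,190),(450,78),(550,405),(138,527)])/8+[230-.45,150-.45]
L=np.array([(62,75,101),(62,-75,101),(-62,-75,101),(-62,75,101)])/1e3
f=lambda p:np.concatenate([proj(t,Ro.from_euler('z',p[2]).apply(l)+[p[0],p[1],0])-c for l,c in zip(L,C)])
r=least_squares(f,[.5,.116,.26]);print(r.x,np.degrees(r.x[2]),r.fun.round(2))
b=r.x; W=lambda q:Ro.from_euler('z',b[2]).apply(np.array(q)/1e3)+[b[0],b[1],0]
g=proj(t,W((18,0,133)));print('grip px',(g-[230,150])*8, 'pad',W((-25,-24,129)),'grip',W((18,0,127)))
p=W((-25,-24,230)); print(p,delta(p,down(b[2])))
E
```

```text
[0.50302472 0.12069862 0.28800632] 16.501546519807125 [-0.15  0.26  0.46 -0.7   0.27  0.11 -0.56  0.3 ]
grip px [267.13130624 227.29672472] pad [0.4858714 0.0905861 0.129    ] grip [0.52028333 0.12581137 0.127     ]
[0.4858714 0.0905861 0.23     ] (array([-0.3982, -0.2318, -0.0036]), array([-8.000e-02,  2.000e-02,  4.773e+01]))
```

Call:
step_arm(deltas=[{"dx": -0.05,"dy": -0.03,"dz": -0.02,"az": 6},{"dx": -0.1,"dy": -0.06,"dz": -0.02,"az": 12},{"dx": -0.15,"dy": -0.09,"dz": -0.02,"az": 18},{"dx": -0.2,"dy": -0.117,"dz": -0.02,"az": 24},{"dx": -0.25,"dy": -0.146,"dz": -0.02,"az": 30},{"dx": -0.3,"dy": -0.175,"dz": -0.02,"az": 36},{"dx": -0.35,"dy": -0.204,"dz": -0.02,"az": 42},{"dx": -0.39,"dy": -0.227,"dz": -0.02,"az": 46.5},{"dx": -0.398,"dy": -0.232,"dz": -0.02,"az": 47.7},{"dx": -0.398,"dy": -0.232,"dz": -0.02,"az": 47.7},{"dx": -0.398,"dy": -0.232,"dz": -0.02,"az": 47.7}], hand=0)

```text
invalid input at $.deltas[0]: expected keys dx, dy, dz, ax, ay, az
```

```bash
python3 - <<'E'
from h import *
import pickle
s=readout.state(); c=cap("wrist"); pickle.dump((s,c),open("w1.pkl","wb"))
cv2.imwrite("pics/w1.png",c["color"]); print({k:np.round(s[k],4).tolist() for k in("time_s","position","tcp_rot","ft_force","gripper_width","joint_positions")})
T=np.eye(4);T[:3,:3]=Rq(s["tcp_rot"]).as_matrix();T[:3,3]=s["position"]; c["world_to_cam"]=np.linalg.inv(T@np.array(c["T_tool_cam"]))
b=[.50302,.1207,.288];W=lambda q:Ro.from_euler('z',b[2]).apply(np.array(q)/1e3)+[b[0],b[1],0]
for n,q in dict(pad=(-25,-24,129),ribL=(-14,-35,135),ribR=(-36,-35,135),gripA=(18,15,127),gripB=(18,-15,127),fl=(-62,75,101),fr=(-62,-75,101),bl=(62,75,101),br=(62,-75,101)).items(): print(n,proj(c,W(q)).round(1))
E
```

```text
{'time_s': 0.1, 'position': [0.228, 0.4725, 0.2261], 'tcp_rot': [-0.0002, 0.223, 0.9748, -0.0006], 'ft_force': [-0.1191, -0.4424, 0.2432], 'gripper_width': 0.0919, 'joint_positions': [0.975, 0.3426, 1.5249, -0.0, 1.2754, -0.146]}
pad [111.7 540.9]
ribL [110.5 556.8]
ribR [ 94.3 547.3]
gripA [165.1 541.8]
gripB [148.  553.5]
fl [154.5 453.7]
fr [ 73.8 515.7]
bl [235.7 510.1]
br [154.5 564.4]
```

View pics/w1.png

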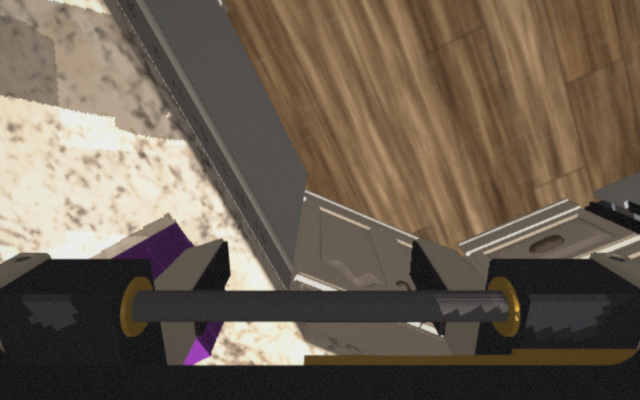

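The move was refused because all six keys are required. This view is still from the start pose: purple box at (150,250), nothing useful. I'll redo the move.

Call:
step_arm(deltas=[{"dx": -0.05,"dy": -0.03,"dz": -0.02,"ax": 0,"ay": 0,"az": 6},{"dx": -0.1,"dy": -0.06,"dz": -0.02,"ax": 0,"ay": 0,"az": 12},{"dx": -0.15,"dy": -0.09,"dz": -0.02,"ax": 0,"ay": 0,"az": 18},{"dx": -0.2,"dy": -0.117,"dz": -0.02,"ax": 0,"ay": 0,"az": 24},{"dx": -0.25,"dy": -0.146,"dz": -0.02,"ax": 0,"ay": 0,"az": 30},{"dx": -0.3,"dy": -0.175,"dz": -0.02,"ax": 0,"ay": 0,"az": 36},{"dx": -0.35,"dy": -0.204,"dz": -0.02,"ax": 0,"ay": 0,"az": 42},{"dx": -0.39,"dy": -0.227,"dz": -0.02,"ax": 0,"ay": 0,"az": 46.5},{"dx": -0.398,"dy": -0.232,"dz": -0.02,"ax": 0,"ay": 0,"az": 47.7},{"dx": -0.398,"dy": -0.232,"dz": -0.02,"ax": 0,"ay": 0,"az": 47.7},{"dx": -0.398,"dy": -0.232,"dz": -0.02,"ax": 0,"ay": 0,"az": 47.7}], hand=0)

```text
time_s: 1.52
position: [0.4851, 0.0919, 0.2467]
tcp_rot: [-0.0, 0.597, 0.802, 0.0]
ft_force: [-0.3, 0.1, -0.7]
gripper_width: 0.0005
gripper_force: 0.0
```

```bash
cat >> h.py <<'E'
def wrist(name):
    import pickle
    s=readout.state(); c=cap("wrist"); cv2.imwrite(f"pics/{name}.png",c["color"])
    T=np.eye(4);T[:3,:3]=Rq(s["tcp_rot"]).as_matrix();T[:3,3]=s["position"]; c["world_to_cam"]=np.linalg.inv(T@np.array(c["T_tool_cam"]))
    pickle.dump(c,open(name+".pkl","wb")); print({k:np.round(s[k],4).tolist() for k in("time_s","position","tcp_rot","ft_force","gripper_width","joint_positions")}); return c
b=[.50302,.1207,.288]
def W(q): return Ro.from_euler('z',b[2]).apply(np.array(q)/1e3)+[b[0],b[1],0]
E
python3 - <<'E'
from h import *
c=wrist("w2")
for n,q in dict(pad=(-25,-24,129),ribL=(-14,-35,135),ribR=(-36,-35,135),gripA=(18,15,127),gripB=(18,-15,127),fl=(-62,75,101),fr=(-62,-75,101),bl=(62,75,101),br=(62,-75,101)).items(): print(n,proj(c,W(q)).round(1))
E
```

```text
{'time_s': 1.525, 'position': [0.4851, 0.0919, 0.2467], 'tcp_rot': [-0.0003, 0.5973, 0.802, 0.0], 'ft_force': [-0.3075, 0.0828, -0.6851], 'gripper_width': 0.0005, 'joint_positions': [0.0317, 0.2688, 1.5722, 0.0004, 1.301, -0.2589]}
pad [319.9 194.8]
ribL [333.3 209.8]
ribR [306.5 209.7]
gripA [373.7 147.5]
gripB [372.  183.7]
fl [275.   69.4]
fr [280.8 237.7]
bl [426.   69.6]
br [411.4 237.8]
```

View pics/w2.png

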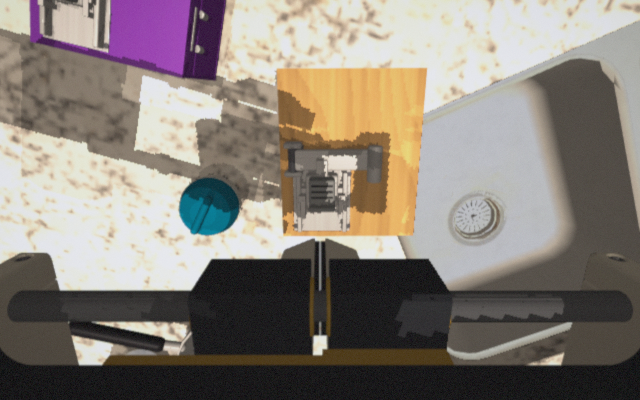

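The wrist view shows the lid corners at (277,68), (427,68), (283,235) and (414,236), about 2 px from prediction, so I shift the box about 1.5 mm. The pad is at about (321,190), the rib lies below it and the bar is at (376,147–183).

```bash
sed -i 's/^b=.*/b=[.5041,.1222,.288]/' h.py; python3 - <<'E'
from h import *
print(delta(W((-25,-24.5,132)),down(b[2])))
E
```

```text
(array([-0.001 ,  0.0018,  0.1148]), array([-0.  , -0.02,  0.15]))
```

Call:
step_arm(deltas=[{"dx": -0.001,"dy": 0.0018,"dz": 0.03,"ax": 0,"ay": 0,"az": 0.15},{"dx": -0.001,"dy": 0.0018,"dz": 0.07,"ax": 0,"ay": 0,"az": 0.15},{"dx": -0.001,"dy": 0.0018,"dz": 0.1,"ax": 0,"ay": 0,"az": 0.15},{"dx": -0.001,"dy": 0.0018,"dz": 0.112,"ax": 0,"ay": 0,"az": 0.15},{"dx": -0.001,"dy": 0.0018,"dz": 0.114,"ax": 0,"ay": 0,"az": 0.15},{"dx": -0.001,"dy": 0.0018,"dz": 0.114,"ax": 0,"ay": 0,"az": 0.15}])

```text
time_s: 2.33
position: [0.4879, 0.0909, 0.1335]
tcp_rot: [0.0, 0.599, 0.801, 0.0]
ft_force: [-1.5, 1.5, -1.5]
gripper_width: 0.0003
gripper_force: 0.9
```

```bash
python3 - <<'E'
from h import *
print(delta(W((-25,-24.5,129)),down(b[2])))
c=cap("wrist"); cv2.imwrite("pics/w3.png",cv2.resize(c["color"][130:330,220:420],(600,600),interpolation=cv2.INTER_CUBIC))
E
```

```text
(array([ 0.0009, -0.0006,  0.0045]), array([ 0.05, -0.01, -0.09]))
```

View pics/w3.png

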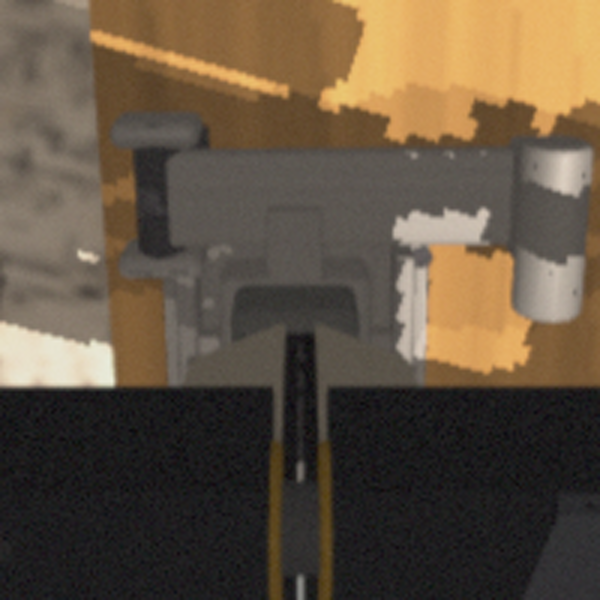

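The fingertips are over the dark pad recess (crop 295,310), with the lever above it and the bar at (550,230). The fingers sit slightly towards the rib, so I re-centre about 2 mm inward before pressing.

Call:
step_arm(deltas=[{"dx": 0.0,"dy": -0.0005,"dz": -0.004,"ax": 0,"ay": 0,"az": 0},{"dx": 0.002,"dy": -0.0005,"dz": -0.004,"ax": 0,"ay": 0,"az": 0},{"dx": 0.002,"dy": -0.0005,"dz": -0.002,"ax": 0,"ay": 0,"az": 0},{"dx": 0.002,"dy": -0.0005,"dz": 0.001,"ax": 0,"ay": 0,"az": 0},{"dx": 0.002,"dy": -0.0005,"dz": 0.003,"ax": 0,"ay": 0,"az": 0},{"dx": 0.002,"dy": -0.0005,"dz": 0.003,"ax": 0,"ay": 0,"az": 0}])

```text
time_s: 3.12
position: [0.4867, 0.0921, 0.1295]
tcp_rot: [-0.0, 0.599, 0.801, -0.0]
ft_force: [-0.0, -0.1, -0.0]
gripper_width: 0.0002
gripper_force: 0.0
```

Call:
step_arm(deltas=[{"dx": 0,"dy": 0,"dz": 0.001,"ax": 0,"ay": 0,"az": 0},{"dx": 0,"dy": 0,"dz": 0.002,"ax": 0,"ay": 0,"az": 0},{"dx": 0,"dy": 0,"dz": 0.003,"ax": 0,"ay": 0,"az": 0},{"dx": 0,"dy": 0,"dz": 0.003,"ax": 0,"ay": 0,"az": 0}])

```text
time_s: 3.62
position: [0.4869, 0.0922, 0.1269]
tcp_rot: [0.0, 0.599, 0.801, 0.0]
ft_force: [-1.7, -0.1, 4.7]
gripper_width: 0.0008
gripper_force: 2.4
```

Call:
step_arm(deltas=[{"dx": 0,"dy": 0,"dz": 0.001,"ax": 0,"ay": 0,"az": 0},{"dx": 0,"dy": 0,"dz": 0.002,"ax": 0,"ay": 0,"az": 0},{"dx": 0,"dy": 0,"dz": 0.003,"ax": 0,"ay": 0,"az": 0},{"dx": 0,"dy": 0,"dz": 0.003,"ax": 0,"ay": 0,"az": 0}])

```text
time_s: 4.12
position: [0.4869, 0.0922, 0.1241]
tcp_rot: [0.0, 0.599, 0.801, 0.0]
ft_force: [-1.6, -0.1, 6.1]
gripper_width: 0.0004
gripper_force: 3.4
```

Call:
step_arm(deltas=[{"dx": 0,"dy": 0,"dz": 0.001,"ax": 0,"ay": 0,"az": 0},{"dx": 0,"dy": 0,"dz": 0.001,"ax": 0,"ay": 0,"az": 0},{"dx": -0.001,"dy": 0,"dz": 0.001,"ax": 0,"ay": 0,"az": 0},{"dx": -0.002,"dy": 0,"dz": 0.001,"ax": 0,"ay": 0,"az": 0},{"dx": -0.003,"dy": 0,"dz": 0.001,"ax": 0,"ay": 0,"az": 0},{"dx": -0.004,"dy": 0,"dz": 0.001,"ax": 0,"ay": 0,"az": 0},{"dx": -0.005,"dy": 0,"dz": 0.001,"ax": 0,"ay": 0,"az": 0},{"dx": -0.005,"dy": 0,"dz": 0.001,"ax": 0,"ay": 0,"az": 0}])

```text
time_s: 5.12
position: [0.4884, 0.0876, 0.1239]
tcp_rot: [0.0, 0.599, 0.801, 0.0]
ft_force: [-3.9, 0.1, 13.6]
gripper_width: 0.0003
gripper_force: 6.8
```

Call:
step_arm(deltas=[{"dx": -0.001,"dy": 0,"dz": -0.0003,"ax": 0,"ay": 0,"az": 0},{"dx": -0.002,"dy": 0,"dz": -0.0003,"ax": 0,"ay": 0,"az": 0},{"dx": -0.003,"dy": 0,"dz": -0.0003,"ax": 0,"ay": 0,"az": 0},{"dx": -0.004,"dy": 0,"dz": -0.0003,"ax": 0,"ay": 0,"az": 0},{"dx": -0.005,"dy": 0,"dz": -0.0003,"ax": 0,"ay": 0,"az": 0},{"dx": -0.006,"dy": 0,"dz": -0.0003,"ax": 0,"ay": 0,"az": 0},{"dx": -0.007,"dy": 0,"dz": -0.0003,"ax": 0,"ay": 0,"az": 0},{"dx": -0.007,"dy": 0,"dz": -0.0003,"ax": 0,"ay": 0,"az": 0}])

```text
time_s: 6.12
position: [0.4903, 0.081, 0.124]
tcp_rot: [0.0, 0.599, 0.801, 0.001]
ft_force: [-3.9, 1.0, 11.7]
gripper_width: 0.0005
gripper_force: 5.8
```

Call:
step_arm(deltas=[{"dx": -0.001,"dy": 0,"dz": 0,"ax": 0,"ay": 0,"az": 0},{"dx": -0.002,"dy": 0,"dz": 0,"ax": 0,"ay": 0,"az": 0},{"dx": -0.003,"dy": 0,"dz": 0,"ax": 0,"ay": 0,"az": 0},{"dx": -0.003,"dy": 0,"dz": 0,"ax": 0,"ay": 0,"az": 0}])

```text
time_s: 6.62
position: [0.4912, 0.0781, 0.124]
tcp_rot: [0.0, 0.599, 0.801, 0.001]
ft_force: [-3.0, 1.5, 11.2]
gripper_width: 0.0002
gripper_force: 5.7
```

Call:
step_arm(deltas=[{"dx": -0.0007,"dy": 0,"dz": 0,"ax": 0,"ay": 0,"az": 0},{"dx": -0.0014,"dy": 0,"dz": 0,"ax": 0,"ay": 0,"az": 0},{"dx": -0.002,"dy": 0,"dz": 0,"ax": 0,"ay": 0,"az": 0},{"dx": -0.002,"dy": 0,"dz": 0,"ax": 0,"ay": 0,"az": 0}])

```text
time_s: 7.12
position: [0.4917, 0.0763, 0.1239]
tcp_rot: [0.0, 0.599, 0.801, 0.001]
ft_force: [-3.0, 1.1, 12.0]
gripper_width: 0.0007
gripper_force: 5.7
```

Call:
step_arm(deltas=[{"dx": -0.0007,"dy": 0,"dz": 0,"ax": 0,"ay": 0,"az": 0},{"dx": -0.0014,"dy": 0,"dz": 0,"ax": 0,"ay": 0,"az": 0},{"dx": -0.002,"dy": 0,"dz": 0,"ax": 0,"ay": 0,"az": 0},{"dx": -0.002,"dy": 0,"dz": 0,"ax": 0,"ay": 0,"az": 0}])

```text
time_s: 7.62
position: [0.4923, 0.0744, 0.1239]
tcp_rot: [0.0, 0.599, 0.801, 0.001]
ft_force: [-3.3, 1.7, 11.0]
gripper_width: 0.0002
gripper_force: 5.7
```

Call:
step_arm(deltas=[{"dx": -0.0007,"dy": 0,"dz": 0,"ax": 0,"ay": 0,"az": 0},{"dx": -0.0014,"dy": 0,"dz": 0,"ax": 0,"ay": 0,"az": 0},{"dx": -0.002,"dy": 0,"dz": 0,"ax": 0,"ay": 0,"az": 0},{"dx": -0.002,"dy": 0,"dz": 0,"ax": 0,"ay": 0,"az": 0}])

```text
time_s: 8.12
position: [0.4925, 0.0735, 0.1239]
tcp_rot: [-0.001, 0.599, 0.801, 0.001]
ft_force: [-3.8, 6.6, 12.5]
gripper_width: 0.0002
gripper_force: 6.0
```

Call:
step_arm(deltas=[{"dx": -0.0005,"dy": 0,"dz": 0,"ax": 0,"ay": 0,"az": 0},{"dx": -0.001,"dy": 0,"dz": 0,"ax": 0,"ay": 0,"az": 0},{"dx": -0.001,"dy": 0,"dz": 0,"ax": 0,"ay": 0,"az": 0}])

```text
time_s: 8.5
position: [0.4926, 0.0732, 0.1239]
tcp_rot: [-0.001, 0.599, 0.801, 0.002]
ft_force: [-4.2, 10.2, 13.1]
gripper_width: 0.0003
gripper_force: 7.3
```

Call:
step_arm(deltas=[{"dx": 0.0005,"dy": 0,"dz": -0.001,"ax": 0,"ay": 0,"az": 0},{"dx": 0.0007,"dy": 0,"dz": -0.002,"ax": 0,"ay": 0,"az": 0},{"dx": 0.0007,"dy": 0,"dz": -0.003,"ax": 0,"ay": 0,"az": 0},{"dx": 0.0007,"dy": 0,"dz": -0.0045,"ax": 0,"ay": 0,"az": 0},{"dx": 0.0007,"dy": 0,"dz": -0.006,"ax": 0,"ay": 0,"az": 0},{"dx": 0.0007,"dy": 0,"dz": -0.008,"ax": 0,"ay": 0,"az": 0},{"dx": 0.0015,"dy": 0,"dz": -0.012,"ax": 0,"ay": 0,"az": 0},{"dx": 0.002,"dy": 0,"dz": -0.03,"ax": 0,"ay": 0,"az": 0},{"dx": 0.002,"dy": 0,"dz": -0.06,"ax": 0,"ay": 0,"az": 0},{"dx": 0.002,"dy": 0,"dz": -0.07,"ax": 0,"ay": 0,"az": 0}])

```text
time_s: 9.75
position: [0.4934, 0.0728, 0.1945]
tcp_rot: [0.001, 0.599, 0.801, 0.001]
ft_force: [0.3, -1.0, -0.1]
gripper_width: 0.0006
gripper_force: 0.0
```

```bash
python3 - <<'E'
from h import *
c=wrist("w4"); im=cv2.imread("pics/w4.png"); cv2.imwrite("pics/w4c.png",cv2.resize(im[40:280,200:480],(700,600),interpolation=cv2.INTER_CUBIC))
for q in((-25,-24,129),(-25,-44,129),(18,0,127)): print((proj(c,W(q))-[200,40])*2.5)
print(delta(W((18,0,200)),down(b[2]+np.pi/2)),delta(W((18,0,200)),down(b[2]-np.pi/2)))
E
```

```text
{'time_s': 9.75, 'position': [0.4934, 0.0728, 0.1945], 'tcp_rot': [0.0014, 0.5992, 0.8006, 0.0009], 'ft_force': [0.3446, -0.9712, -0.1189], 'gripper_width': 0.0006, 'joint_positions': [-0.0072, 0.3219, 1.6484, -0.0003, 1.168, -0.2928]}
[295.3064493  364.48168975]
[295.63676479 435.18413412]
[460.1500536  272.70805762]
(array([ 0.0444,  0.0422, -0.005 ]), array([  0.1 ,   0.21, -90.13])) (array([ 0.0444,  0.0422, -0.005 ]), array([ 0.21, -0.1 , 89.87]))
```

View pics/w4c.png

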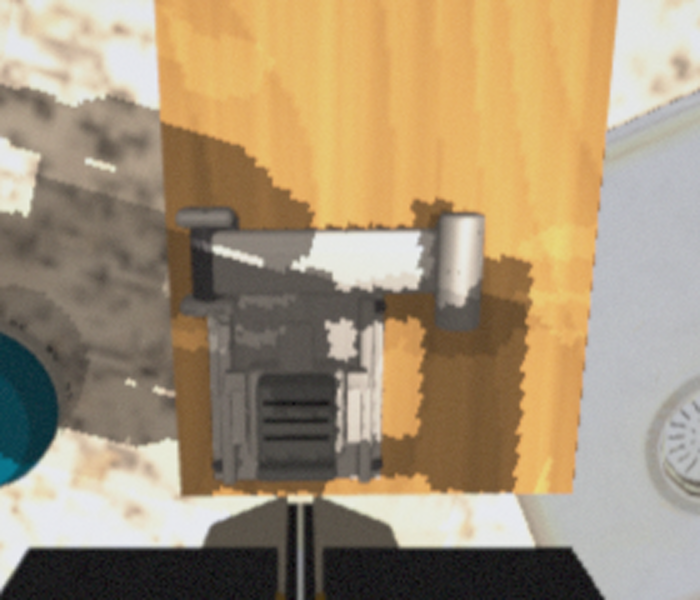

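The tab has stayed released: the thumb piece is now at crop (297,420), about 16 mm outward. The bar is at (461,270), as predicted. Next I turn 90° and go over the grip.

Call:
step_arm(deltas=[{"dx": 0.005,"dy": 0.005,"dz": -0.005,"ax": 0,"ay": 0,"az": 10},{"dx": 0.01,"dy": 0.01,"dz": -0.005,"ax": 0,"ay": 0,"az": 20},{"dx": 0.015,"dy": 0.015,"dz": -0.005,"ax": 0,"ay": 0,"az": 30},{"dx": 0.02,"dy": 0.02,"dz": -0.005,"ax": 0,"ay": 0,"az": 40},{"dx": 0.025,"dy": 0.025,"dz": -0.005,"ax": 0,"ay": 0,"az": 50},{"dx": 0.03,"dy": 0.03,"dz": -0.005,"ax": 0,"ay": 0,"az": 60},{"dx": 0.035,"dy": 0.035,"dz": -0.005,"ax": 0,"ay": 0,"az": 70},{"dx": 0.04,"dy": 0.04,"dz": -0.005,"ax": 0,"ay": 0,"az": 80},{"dx": 0.0444,"dy": 0.0422,"dz": -0.005,"ax": 0,"ay": 0,"az": 89.9},{"dx": 0.0444,"dy": 0.0422,"dz": -0.005,"ax": 0,"ay": 0,"az": 89.9},{"dx": 0.0444,"dy": 0.0422,"dz": -0.005,"ax": 0,"ay": 0,"az": 89.9}], hand=0.65)

```text
time_s: 11.18
position: [0.5201, 0.1272, 0.1974]
tcp_rot: [0.0, 0.989, 0.145, -0.0]
ft_force: [0.1, 0.1, 0.2]
gripper_width: 0.0594
gripper_force: 0.0
```

```bash
python3 - <<'E'
from h import *
s=readout.state();print(s["time_s"],s["gripper_width"],s["joint_positions"])
print(delta(W((18,0,108)),down(b[2]-np.pi/2)))
g0=np.array([18.,127]); tc0=g0+[0,-19]
def tcp(g,t): t=np.radians(t); return np.array(g)+19*np.array([-np.sin(t),-np.cos(t)])
def row(n,g,t): d=tcp(g,t)-tc0; print(n,'dx',round(d[0]/1e3,4),'dz',round(-d[1]/1e3,4),'ay',-round(t,1))
for a in np.linspace(.1,.6,6):
    th=np.arctan2(20,68)+a; row(f'latch{a:.2f}',(-50+71*np.cos(th),107+71*np.sin(th)),0)
for i,a in enumerate(np.linspace(.1,1.7,17)):
    th=np.arctan2(87,-67)-a; row(f'lid{a:.2f}',(62+108.5*np.cos(th),75+108.5*np.sin(th)),25*a/1.7)
E
```

```text
11.175 0.059420509676652286 [ 9.68094460e-02  3.86609611e-01  1.54125452e+00 -1.35273496e-04
  1.21466662e+00  1.37677374e+00]
(array([0.0013, 0.0003, 0.0894]), array([-0.  ,  0.05,  0.16]))
latch0.10 dx -0.0022 dz -0.0067 ay 0
latch0.20 dx -0.0052 dz -0.0132 ay 0
latch0.30 dx -0.0088 dz -0.0193 ay 0
latch0.40 dx -0.0131 dz -0.025 ay 0
latch0.50 dx -0.0178 dz -0.0302 ay 0
latch0.60 dx -0.0231 dz -0.035 ay 0
lid0.10 dx -0.0138 dz -0.0401 ay -1.5
lid0.20 dx -0.0048 dz -0.0454 ay -2.9
lid0.30 dx 0.0047 dz -0.0497 ay -4.4
lid0.40 dx 0.0146 dz -0.0531 ay -5.9
lid0.50 dx 0.0247 dz -0.0553 ay -7.4
lid0.60 dx 0.035 dz -0.0566 ay -8.8
lid0.70 dx 0.0453 dz -0.0567 ay -10.3
lid0.80 dx 0.0557 dz -0.0558 ay -11.8
lid0.90 dx 0.0658 dz -0.0538 ay -13.2
lid1.00 dx 0.0757 dz -0.0508 ay -14.7
lid1.10 dx 0.0853 dz -0.0467 ay -16.2
lid1.20 dx 0.0944 dz -0.0417 ay -17.6
lid1.30 dx 0.1029 dz -0.0358 ay -19.1
lid1.40 dx 0.1108 dz -0.0291 ay -20.6
lid1.50 dx 0.1179 dz -0.0215 ay -22.1
lid1.60 dx 0.1243 dz -0.0132 ay -23.5
lid1.70 dx 0.1297 dz -0.0044 ay -25.0
```

Call:
step_arm(deltas=[{"dx": 0.0013,"dy": 0.0003,"dz": 0.03,"ax": 0,"ay": 0,"az": 0.15},{"dx": 0.0013,"dy": 0.0003,"dz": 0.06,"ax": 0,"ay": 0,"az": 0.15},{"dx": 0.0013,"dy": 0.0003,"dz": 0.08,"ax": 0,"ay": 0,"az": 0.15},{"dx": 0.0013,"dy": 0.0003,"dz": 0.0885,"ax": 0,"ay": 0,"az": 0.15},{"dx": 0.0013,"dy": 0.0003,"dz": 0.0885,"ax": 0,"ay": 0,"az": 0.15},{"dx": 0.0013,"dy": 0.0003,"dz": 0.0885,"ax": 0,"ay": 0,"az": 0.15}])

```text
time_s: 11.92
position: [0.5223, 0.1276, 0.1104]
tcp_rot: [-0.0, 0.99, 0.142, 0.001]
ft_force: [0.4, 0.6, 0.4]
gripper_width: 0.0594
gripper_force: 0.0
```

Call:
step_arm(deltas=[{"dx": 0,"dy": 0,"dz": 0,"ax": 0,"ay": 0,"az": 0},{"dx": 0,"dy": 0,"dz": 0,"ax": 0,"ay": 0,"az": 0},{"dx": 0,"dy": 0,"dz": 0,"ax": 0,"ay": 0,"az": 0},{"dx": 0,"dy": 0,"dz": 0,"ax": 0,"ay": 0,"az": 0},{"dx": 0,"dy": 0,"dz": 0,"ax": 0,"ay": 0,"az": 0}], hand=0)

```text
time_s: 12.55
position: [0.5218, 0.1276, 0.1096]
tcp_rot: [-0.0, 0.99, 0.142, 0.0]
ft_force: [0.1, 0.4, 0.8]
gripper_width: 0.0293
gripper_force: 30.0
```

Call:
step_arm(deltas=[{"dx": -0.0022,"dy": 0,"dz": -0.0067,"ax": 0,"ay": 0,"az": 0},{"dx": -0.0052,"dy": 0,"dz": -0.0132,"ax": 0,"ay": 0,"az": 0},{"dx": -0.0088,"dy": 0,"dz": -0.0193,"ax": 0,"ay": 0,"az": 0},{"dx": -0.0131,"dy": 0,"dz": -0.025,"ax": 0,"ay": 0,"az": 0},{"dx": -0.0178,"dy": 0,"dz": -0.0302,"ax": 0,"ay": 0,"az": 0},{"dx": -0.021,"dy": 0,"dz": -0.033,"ax": 0,"ay": 0,"az": 0},{"dx": -0.021,"dy": 0,"dz": -0.033,"ax": 0,"ay": 0,"az": 0}])

```text
time_s: 13.42
position: [0.5016, 0.1216, 0.1429]
tcp_rot: [0.0, 0.99, 0.142, 0.0]
ft_force: [2.3, -0.5, -2.6]
gripper_width: 0.0295
gripper_force: 30.0
```

Call:
step_arm(deltas=[{"dx": 0.0072,"dy": 0,"dz": -0.0071,"ax": 0,"ay": -1.5,"az": 0},{"dx": 0.0162,"dy": 0,"dz": -0.0124,"ax": 0,"ay": -2.9,"az": 0},{"dx": 0.0257,"dy": 0,"dz": -0.0167,"ax": 0,"ay": -4.4,"az": 0},{"dx": 0.0356,"dy": 0,"dz": -0.0201,"ax": 0,"ay": -5.9,"az": 0},{"dx": 0.0457,"dy": 0,"dz": -0.0223,"ax": 0,"ay": -7.4,"az": 0},{"dx": 0.056,"dy": 0,"dz": -0.0236,"ax": 0,"ay": -8.8,"az": 0},{"dx": 0.0663,"dy": 0,"dz": -0.0237,"ax": 0,"ay": -10.3,"az": 0},{"dx": 0.0767,"dy": 0,"dz": -0.0228,"ax": 0,"ay": -11.8,"az": 0},{"dx": 0.0767,"dy": 0,"dz": -0.0228,"ax": 0,"ay": -11.8,"az": 0}])

```text
time_s: 14.55
position: [0.5749, 0.1436, 0.1647]
tcp_rot: [0.014, 0.985, 0.141, -0.103]
ft_force: [-1.3, 1.4, 2.9]
gripper_width: 0.0294
gripper_force: 30.0
```

```bash
cat > rem.py <<'E'
from h import *
import sys
s=readout.state();print(s["time_s"],np.round(s["joint_positions"],2),np.round(s["ft_force"],1),s["gripper_width"])
Rb=Ro.from_euler('z',b[2])
q=Rb.inv().apply(np.array(s["position"])-[b[0],b[1],0])*1e3
z=Rb.inv().apply(Rq(s["tcp_rot"]).apply([0,0,1])); g=q-19*z; v=g[[0,2]]-[62,75]
print('grip box',g.round(1),'r',np.hypot(*v),'lid est',np.arctan2(87,-67)-np.arctan2(v[1],v[0]))
# rows in tool frame: from nominal commanded pose at a0
def pose(a):
    th=np.arctan2(87,-67)-a; t=25*a/1.7
    tz=np.array([-np.sin(np.radians(t)),-np.cos(np.radians(t))])
    return np.array([62+108.5*np.cos(th),75+108.5*np.sin(th)])+19*tz,t
a0=float(sys.argv[1]);p0,t0=pose(a0);t0r=np.radians(t0)
X=np.array([np.cos(t0r),-np.sin(t0r)]);Z=np.array([-np.sin(t0r),-np.cos(t0r)])
for a in np.arange(a0+.1,1.71,.1):
    p,t=pose(a);d=(p-p0)/1e3;print(round(a,2),round(d@X,4),round(d@Z,4),round(t0-t,1))
E
python3 rem.py .8
```

```text
14.55 [ 0.13  0.64  1.22 -0.03  1.49  1.42] [-1.3  1.4  2.9] 0.02938595610457928
grip box [ 77.9   0.4 183.3] r 109.48197439192741 lid est 0.8016296329951849
0.9 0.0104 -0.0001 -1.5
1.0 0.0207 0.0008 -2.9
1.1 0.0308 0.0028 -4.4
1.2 0.0408 0.0058 -5.9
1.3 0.0503 0.0099 -7.4
1.4 0.0594 0.0149 -8.8
1.5 0.0679 0.0209 -10.3
1.6 0.0758 0.0277 -11.8
1.7 0.083 0.0352 -13.2
```

Call:
step_arm(deltas=[{"dx": 0.0104,"dy": 0,"dz": -0.0001,"ax": 0,"ay": -1.5,"az": 0},{"dx": 0.0207,"dy": 0,"dz": 0.0008,"ax": 0,"ay": -2.9,"az": 0},{"dx": 0.0308,"dy": 0,"dz": 0.0028,"ax": 0,"ay": -4.4,"az": 0},{"dx": 0.0408,"dy": 0,"dz": 0.0058,"ax": 0,"ay": -5.9,"az": 0},{"dx": 0.0503,"dy": 0,"dz": 0.0099,"ax": 0,"ay": -7.4,"az": 0},{"dx": 0.0594,"dy": 0,"dz": 0.0149,"ax": 0,"ay": -8.8,"az": 0},{"dx": 0.0679,"dy": 0,"dz": 0.0209,"ax": 0,"ay": -10.3,"az": 0},{"dx": 0.0758,"dy": 0,"dz": 0.0277,"ax": 0,"ay": -11.8,"az": 0},{"dx": 0.083,"dy": 0,"dz": 0.0352,"ax": 0,"ay": -13.2,"az": 0},{"dx": 0.083,"dy": 0,"dz": 0.0352,"ax": 0,"ay": -13.2,"az": 0},{"dx": 0.083,"dy": 0,"dz": 0.0352,"ax": 0,"ay": -13.2,"az": 0},{"dx": 0.083,"dy": 0,"dz": 0.0352,"ax": 0,"ay": -13.2,"az": 0}])

```text
time_s: 16.05
position: [0.6464, 0.1652, 0.1141]
tcp_rot: [0.03, 0.967, 0.139, -0.213]
ft_force: [1.5, 5.5, -1.2]
gripper_width: 0.0294
gripper_force: 30.0
```

```bash
python3 rem.py 1.7
```

```text
16.05 [ 0.16  1.    0.7  -0.05  1.88  1.44] [ 1.5  5.5 -1.2] 0.02944407567628543
grip box [156.6   0.7 131.4] r 110.1391321853468 lid est 1.6898427292248792
```

Call:
step_arm(deltas=[{"dx": 0,"dy": 0,"dz": 0,"ax": 0,"ay": 0,"az": 0},{"dx": 0,"dy": 0,"dz": 0,"ax": 0,"ay": 0,"az": 0},{"dx": 0,"dy": 0,"dz": 0,"ax": 0,"ay": 0,"az": 0},{"dx": 0.001,"dy": 0,"dz": -0.015,"ax": 0,"ay": 0,"az": 0},{"dx": 0.002,"dy": 0,"dz": -0.04,"ax": 0,"ay": 0,"az": 0},{"dx": 0.002,"dy": 0,"dz": -0.07,"ax": 0,"ay": 0,"az": 0},{"dx": 0.002,"dy": 0,"dz": -0.1,"ax": 0,"ay": 5,"az": 0},{"dx": 0.002,"dy": 0,"dz": -0.13,"ax": 0,"ay": 12,"az": 0},{"dx": 0.002,"dy": 0,"dz": -0.16,"ax": 0,"ay": 20,"az": 0},{"dx": 0.002,"dy": 0,"dz": -0.17,"ax": 0,"ay": 25,"az": 0},{"dx": 0.002,"dy": 0,"dz": -0.17,"ax": 0,"ay": 25,"az": 0}], hand=0.65)

```text
time_s: 17.42
position: [0.7162, 0.1843, 0.2698]
tcp_rot: [0.0, 0.99, 0.142, 0.001]
ft_force: [-0.2, -0.2, 0.6]
gripper_width: 0.0593
gripper_force: 0.0
```

```bash
python3 - <<'E'
from h import *
s=readout.state();print(s["time_s"],np.round(s["position"],4),np.round(s["joint_positions"],2),np.round(s["ft_force"],1),s["gripper_width"])
print(delta(W((5,0,270)),down(b[2]+np.pi/2)),delta(W((5,0,270)),down(b[2]-np.pi/2)))
c=viewer.capture("wrist");print(np.round(c["T_tool_cam"],3))
c=cap("side");cv2.imwrite("pics/s2.png",cv2.resize(c["color"][100:300,180:400],(660,600)))
E
```

```text
17.425 [0.7162 0.1843 0.2698] [ 0.15  0.77  0.67 -0.    1.69  1.43] [-0.2 -0.2  0.6] 0.05933893278619128
(array([-2.16e-01,  1.00e-04, -7.00e-04]), array([-2.2000e-01, -5.0000e-02,  1.7981e+02])) (array([-2.16e-01,  1.00e-04, -7.00e-04]), array([ 0.03, -0.14, -0.19]))
[[-0.001 -0.955 -0.297  0.081]
 [ 1.    -0.    -0.002  0.   ]
 [ 0.002 -0.297  0.955 -0.157]
 [ 0.     0.     0.     1.   ]]
```

View pics/s2.png

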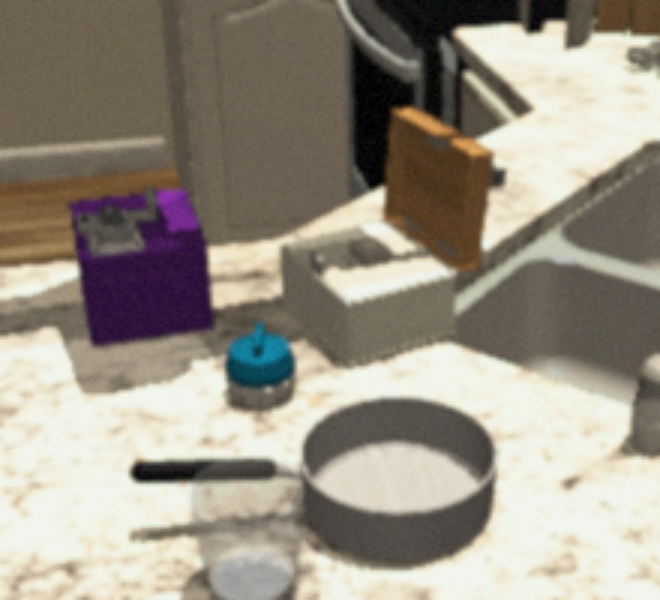

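The lid stands open, tilted slightly back, and the box, timer and pan are undisturbed. I go over the column at height, turning 180° so that the camera faces away from the lid.

Call:
step_arm(deltas=[{"dx": -0.015,"dy": 0,"dz": -0.01,"ax": 0,"ay": 0,"az": -10},{"dx": -0.03,"dy": 0,"dz": -0.01,"ax": 0,"ay": 0,"az": -20},{"dx": -0.045,"dy": 0,"dz": -0.01,"ax": 0,"ay": 0,"az": -30},{"dx": -0.06,"dy": 0,"dz": -0.01,"ax": 0,"ay": 0,"az": -40},{"dx": -0.075,"dy": 0,"dz": -0.01,"ax": 0,"ay": 0,"az": -50},{"dx": -0.09,"dy": 0,"dz": -0.01,"ax": 0,"ay": 0,"az": -60},{"dx": -0.105,"dy": 0,"dz": -0.01,"ax": 0,"ay": 0,"az": -70},{"dx": -0.12,"dy": 0,"dz": -0.01,"ax": 0,"ay": 0,"az": -80},{"dx": -0.135,"dy": 0,"dz": -0.01,"ax": 0,"ay": 0,"az": -90},{"dx": -0.15,"dy": 0,"dz": -0.01,"ax": 0,"ay": 0,"az": -100},{"dx": -0.165,"dy": 0,"dz": -0.01,"ax": 0,"ay": 0,"az": -110},{"dx": -0.18,"dy": 0,"dz": -0.01,"ax": 0,"ay": 0,"az": -120},{"dx": -0.195,"dy": 0,"dz": 0,"ax": 0,"ay": 0,"az": -130},{"dx": -0.21,"dy": 0,"dz": 0,"ax": 0,"ay": 0,"az": -140},{"dx": -0.216,"dy": 0,"dz": 0,"ax": 0,"ay": 0,"az": -150},{"dx": -0.216,"dy": 0,"dz": 0,"ax": 0,"ay": 0,"az": -160},{"dx": -0.216,"dy": 0,"dz": 0,"ax": 0,"ay": 0,"az": -170},{"dx": -0.216,"dy": 0,"dz": 0,"ax": 0,"ay": 0,"az": -180},{"dx": -0.216,"dy": 0,"dz": 0,"ax": 0,"ay": 0,"az": -180},{"dx": -0.216,"dy": 0,"dz": 0,"ax": 0,"ay": 0,"az": -180}])

```text
time_s: 20.02
position: [0.5098, 0.124, 0.2664]
tcp_rot: [-0.001, -0.14, 0.99, 0.0]
ft_force: [0.1, -0.7, 0.4]
gripper_width: 0.0594
gripper_force: 0.0
```

```bash
python3 - <<'E'
from h import *
c=wrist("w5")
for q in((5,0,89),(5,20,89),(5,-20,89),(20,0,89),(-10,0,89)): print(proj(c,W(q)).round(1))
print(delta(W((5,0,78)),down(b[2]+np.pi/2)))
E
```

```text
{'time_s': 20.025, 'position': [0.5098, 0.124, 0.2664], 'tcp_rot': [-0.001, -0.1403, 0.9901, 0.0001], 'ft_force': [0.118, -0.6996, 0.3567], 'gripper_width': 0.0594, 'joint_positions': [0.0925, 0.3144, 1.4532, 0.0, 1.3759, -1.7599]}
[319.1 174.3]
[339.3 174.2]
[298.9 174.5]
[319.2 188.9]
[319.  159.4]
(array([ 0.0007, -0.0002,  0.1886]), array([ 0.02, -0.08, -0.33]))
```

View pics/w5.png

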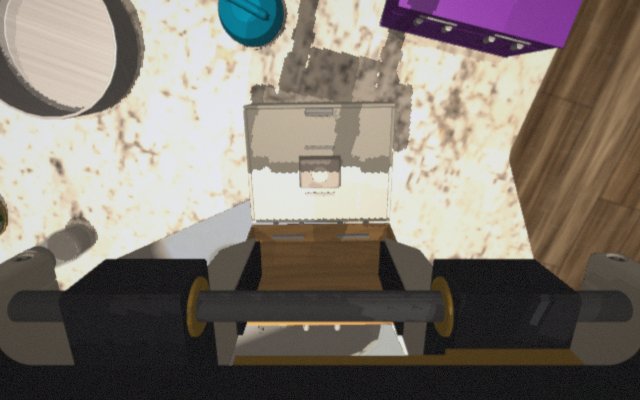

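The tablet is at (320,172), spanning 300–341, within about 1.5 mm of prediction. I descend and grasp it.

Call:
step_arm(deltas=[{"dx": 0.0,"dy": 0.0,"dz": 0.05,"ax": 0,"ay": 0,"az": -0.3},{"dx": 0.0,"dy": 0.0,"dz": 0.1,"ax": 0,"ay": 0,"az": -0.3},{"dx": 0.0,"dy": 0.0,"dz": 0.14,"ax": 0,"ay": 0,"az": -0.3},{"dx": 0.0,"dy": 0.0,"dz": 0.17,"ax": 0,"ay": 0,"az": -0.3},{"dx": 0.0,"dy": 0.0,"dz": 0.184,"ax": 0,"ay": 0,"az": -0.3},{"dx": 0.0,"dy": 0.0,"dz": 0.188,"ax": 0,"ay": 0,"az": -0.3},{"dx": 0.0,"dy": 0.0,"dz": 0.188,"ax": 0,"ay": 0,"az": -0.3}])

```text
time_s: 20.95
position: [0.5102, 0.1241, 0.0799]
tcp_rot: [0.001, -0.144, 0.99, -0.0]
ft_force: [-0.3, 0.1, 0.2]
gripper_width: 0.0596
gripper_force: 0.0
```

Call:
step_arm(deltas=[{"dx": 0,"dy": 0,"dz": 0,"ax": 0,"ay": 0,"az": 0},{"dx": 0,"dy": 0,"dz": 0,"ax": 0,"ay": 0,"az": 0},{"dx": 0,"dy": 0,"dz": 0,"ax": 0,"ay": 0,"az": 0},{"dx": 0,"dy": 0,"dz": 0,"ax": 0,"ay": 0,"az": 0}], hand=0)

```text
time_s: 21.45
position: [0.5097, 0.124, 0.0793]
tcp_rot: [0.0, -0.145, 0.989, 0.0]
ft_force: [1.1, 1.0, 0.1]
gripper_width: 0.0399
gripper_force: 30.0
```

Call:
step_arm(deltas=[{"dx": 0,"dy": 0,"dz": -0.004,"ax": 0,"ay": 0,"az": 0},{"dx": 0,"dy": 0,"dz": -0.009,"ax": 0,"ay": 0,"az": 0},{"dx": 0,"dy": 0,"dz": -0.016,"ax": 0,"ay": 0,"az": 0},{"dx": 0,"dy": 0,"dz": -0.03,"ax": 0,"ay": 0,"az": 0},{"dx": 0,"dy": 0,"dz": -0.06,"ax": 0,"ay": 0,"az": 0},{"dx": 0,"dy": 0,"dz": -0.1,"ax": 0,"ay": 0,"az": 0},{"dx": 0,"dy": 0,"dz": -0.12,"ax": 0,"ay": 0,"az": 0},{"dx": 0,"dy": 0,"dz": -0.12,"ax": 0,"ay": 0,"az": 0}])

```text
time_s: 22.45
position: [0.5105, 0.1241, 0.2013]
tcp_rot: [0.002, -0.145, 0.989, -0.0]
ft_force: [-0.7, -0.1, -2.1]
gripper_width: 0.0392
gripper_force: 30.0
```

```bash
python3 - <<'E'
from h import *
import pickle
t=pickle.load(open("top.pkl","rb"))
# pan rim extents in top0: left 346, right 401, top 179, bottom 235
P=(atz(t,346,207,.055)+atz(t,401,207,.055)+atz(t,373.5,179,.055)+atz(t,373.5,235,.055))/4
print('pan',P,atz(t,346,207,.055)-atz(t,401,207,.055),atz(t,373.5,179,.055)-atz(t,373.5,235,.055))
s=readout.state();print(s["gripper_width"],s["position"]);print(delta([P[0],P[1],s["position"][2]],Rq(s["tcp_rot"])))
E
```

```text
pan [ 0.4528142  -0.18086762  0.055     ] [0.00049333 0.15718805 0.        ] [ 0.161789   -0.00350631  0.        ]
0.03919288459269898 [0.51052337 0.12413533 0.20133938]
(array([ 0.1426, -0.2757, -0.0004]), array([0., 0., 0.]))
```

Call:
step_arm(deltas=[{"dx": 0.012,"dy": -0.023,"dz": 0,"ax": 0,"ay": 0,"az": 0},{"dx": 0.03,"dy": -0.058,"dz": 0,"ax": 0,"ay": 0,"az": 0},{"dx": 0.05,"dy": -0.097,"dz": 0,"ax": 0,"ay": 0,"az": 0},{"dx": 0.07,"dy": -0.135,"dz": 0,"ax": 0,"ay": 0,"az": 0},{"dx": 0.09,"dy": -0.174,"dz": 0,"ax": 0,"ay": 0,"az": 0},{"dx": 0.11,"dy": -0.213,"dz": 0,"ax": 0,"ay": 0,"az": 0},{"dx": 0.13,"dy": -0.251,"dz": 0,"ax": 0,"ay": 0,"az": 0},{"dx": 0.14,"dy": -0.271,"dz": 0,"ax": 0,"ay": 0,"az": 0},{"dx": 0.1426,"dy": -0.2757,"dz": 0,"ax": 0,"ay": 0,"az": 0},{"dx": 0.1426,"dy": -0.2757,"dz": 0.0,"ax": 0,"ay": 0,"az": 0},{"dx": 0.1426,"dy": -0.2757,"dz": 0.04,"ax": 0,"ay": 0,"az": 0},{"dx": 0.1426,"dy": -0.2757,"dz": 0.08,"ax": 0,"ay": 0,"az": 0},{"dx": 0.1426,"dy": -0.2757,"dz": 0.12,"ax": 0,"ay": 0,"az": 0},{"dx": 0.1426,"dy": -0.2757,"dz": 0.15,"ax": 0,"ay": 0,"az": 0},{"dx": 0.1426,"dy": -0.2757,"dz": 0.17,"ax": 0,"ay": 0,"az": 0},{"dx": 0.1426,"dy": -0.2757,"dz": 0.18,"ax": 0,"ay": 0,"az": 0},{"dx": 0.1426,"dy": -0.2757,"dz": 0.183,"ax": 0,"ay": 0,"az": 0},{"dx": 0.1426,"dy": -0.2757,"dz": 0.183,"ax": 0,"ay": 0,"az": 0}])

```text
time_s: 24.7
position: [0.4523, -0.1809, 0.0166]
tcp_rot: [0.0, -0.145, 0.989, -0.0]
ft_force: [0.5, 0.7, 0.5]
gripper_width: 0.0393
gripper_force: 30.0
```

Call:
step_arm(deltas=[{"dx": 0,"dy": 0,"dz": 0,"ax": 0,"ay": 0,"az": 0},{"dx": 0,"dy": 0,"dz": 0,"ax": 0,"ay": 0,"az": 0},{"dx": 0,"dy": 0,"dz": 0,"ax": 0,"ay": 0,"az": 0},{"dx": 0,"dy": 0,"dz": -0.02,"ax": 0,"ay": 0,"az": 0},{"dx": 0,"dy": 0,"dz": -0.05,"ax": 0,"ay": 0,"az": 0},{"dx": 0,"dy": 0,"dz": -0.1,"ax": 0,"ay": 0,"az": 0},{"dx": 0,"dy": 0,"dz": -0.15,"ax": 0,"ay": 0,"az": 0},{"dx": 0.03,"dy": 0,"dz": -0.2,"ax": 0,"ay": 0,"az": 0},{"dx": 0.05,"dy": 0,"dz": -0.22,"ax": 0,"ay": 0,"az": 0},{"dx": 0.05,"dy": 0,"dz": -0.22,"ax": 0,"ay": 0,"az": 0},{"dx": 0.05,"dy": 0,"dz": -0.22,"ax": 0,"ay": 0,"az": 0}], hand=0.65)

```text
time_s: 26.08
position: [0.404, -0.195, 0.2352]
tcp_rot: [-0.0, -0.144, 0.99, 0.0]
ft_force: [0.2, -0.4, 0.2]
gripper_width: 0.0598
gripper_force: 0.0
```

```bash
python3 - <<'E'
from h import *
c=cap("side"); a=cv2.resize(c["color"][140:300,190:410],(660,480),interpolation=cv2.INTER_CUBIC); cv2.imwrite("pics/s3.png",a)
s=readout.state();print(s["position"],s["time_s"])
E
```

```text
[ 0.40401349 -0.19484663  0.23492575] 26.125
```

View pics/s3.png

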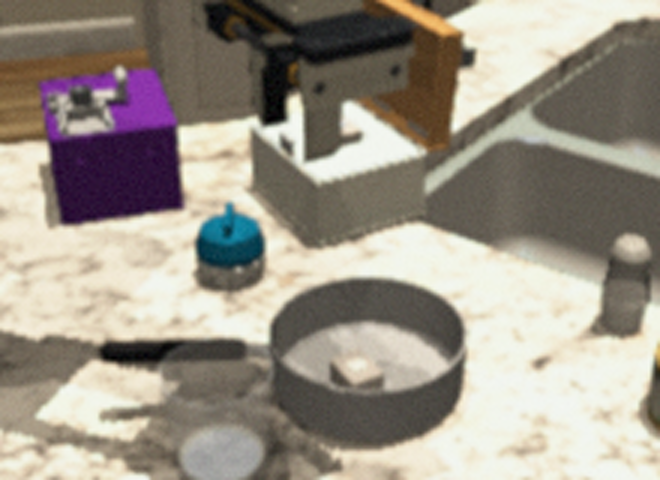

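The tablet lies in the pan (355,370), the lid is upright, the second tablet shows at the mouth (350,133), and nothing else has moved.

```bash
python3 -c "
from rig import robot
print(robot.job_done())"
```

```text
the job is handed in; nothing more can be done
None
```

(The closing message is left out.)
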